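# Hold the tasting cheese over its pocket

### The arm

A 6-joint arm with a two-finger parallel gripper is mounted at the origin on a cart in front of the work surface, level with it; the furniture and walls round the work are solid. World frame = base frame: x ahead of the robot, y to its left, z up, the work surface at z = 0. Lengths are in m, angles in rad, forces in N, time in s.
With the tool pointing down it reaches from about 0.375 to 0.9 m from the base axis. Payload 3.1 kg.
Tool frame: the origin (TCP) lies between the finger pads; the fingertips stand 8 mm ahead of it and the grasp point (between the pads) lies 11 mm behind it; z points along the fingers, y is the line along which they close (so a half turn about z gives the same grasp; the last joint's range is limited). The gripper opens to 85 mm and grips with 20 to 120 N. Pads are 22 mm wide; open, the fingers measure 114 mm over their backs; the gripper's body (76 mm by 85 mm) begins 54 mm behind the grasp point. The pads swing forward as they close: fully open they stand 13 mm farther back than shut.
Start: joints at [-1.462, 0.527, 1.433, -0, 1.181, -0.178], TCP at [0.177, -0.599, 0.239] pointing down, gripper open.
Joint ranges: [-3.08, 3.08], [-0.75, 2.2], [0.22, 2.44], [-1.43, 4.57], [0, 2.65], [-2.85, 2.85]. Speed limits (rad/s): [2.79, 2.79, 3.14, 3.14, 3.14, 3.14].

### API

Orientations are given as a unit quaternion [x, y, z, w].
In Python, from station import readout, cams, sign_off gives the robot as it stands.
- The arm moves only by the tool send_rows, never from a script. Its argument "commands" is text: rows parted by semicolons, each of 5 numbers parted by spaces: the finger opening in mm, from 0 to 85.4, then the shift along the tool's x, y, z each as a share of 0.02 m, from -1 to 1, then the turn about the tool's z as a share of 4 degrees, from -1 to 1. In form: grip dx dy dz spin; .... A call has 1 to 20 rows; each row shifts and turns the commanded pose from where the row before left it, along the tool's axes as they then stand; what a row does not reach is not made up. A row lasts 1/12 s, in which the tool goes at most 41.7 mm and 7.16 degrees, less where a joint would pass 70% of its speed; a pose out of reach is approached as far as the arm can. A call with a number of a shift or a turn outside -1 to 1 is refused whole. A call with a gripper value outside its range is refused whole. The fingers move at their own pace and stop on an object; "grip_force" is the grip in N (left out, the last holds). Time passes only in rows, so rows that do not move let the fingers close. It gives the time, the measured TCP pose, the force, the opening and the grip force at its end, in the units of the state.
- readout.sense(): the state, without advancing time (a new reading comes with each control period).
- cams.snapshot(name): name is "scene" or "top" or "wrist"; returns a dict with "pixels" (384x512x3 uint8, red, green, blue), "intrinsics" (3x3 intrinsics, pixels), "eye" and "rotation" of the camera in the world. Camera axes: x right, y down, z forward; pixel columns grow to the right and rows downward; lengths in m; the calibration is good to about 2 mm. A picture is of the moment at which its call begins. There is no depth.
- sign_off(): hands the job in; it is judged then, once.
The state is a dict: "t": time; "q": joint angles; "qd": joint speeds; "tau": joint torques, N m; "tcp_pos": TCP position; "tool_rot": TCP orientation; "force": force on the tool from outside, world axes, zero at the start; "ft_torque": the same for the moment, N m; "finger_gap": opening from 0.0 (shut) to 1.0 (fully open); "gripper_force": force on a finger pad.
Only numpy, scipy, OpenCV 4.12 (cv2) and the standard library are available. Lean on these libraries where they do the work, as an engineer would, in place of code of your own. Each camera call takes 0.05 s, during which the arm holds its last target. There are 200 camera calls.

### The job

Pick the small rectangular block of cheese out of the crate, carry it over the row of jars, and hold it level and centred just above the one rectangular pocket of the tasting board, its long side along the pocket's long side, with about 2 cm of clear air between its underside and the board's top, so that I can slip a paper liner under it. Finish while still holding it there: do not put it down or let go, and never let the cheese touch the board. Leave the other cheeses in the crate and do not knock or shift the jars.

Things in the scene. Friction and masses are not known exactly. Their poses are not given: they have to be found in the camera images.
- cheese_block: the block to carry: the smallest piece in the crate, pale yellow cheese with small holes, roughly a rectangular block 41 (its x) x 56 (its y) x 31 mm high (z up), about 70 g; rigid. Origin: centre of its underside. It lies flat in the crate, in the left or the right place of the half nearer the robot; grip it across the 41 mm (its x axis); at least 25 mm is free on both sides there
- crate: shallow slatted wooden crate, fixed, outside 258 (x) x 242 (y) x 45 mm high, walls and floor 6 mm thick. Origin: centre of its underside, z up. It stands either to the left or to the right of the jars, the board on the other side
- cheese_wedge_a: bystander in the crate: ribbed brown-rinded wedge 96 x 55 x 55 mm high, origin at the centre of its underside
- cheese_wedge_b: bystander in the crate: white wedge 82 x 59 x 40 mm high, origin at the centre of its underside
- cheese_slab: bystander in the crate: larger orange rectangular block 104 x 75 x 51 mm high, origin at the centre of its underside
- board: wooden tasting board, fixed, 210 (x) x 130 (y) x 28 mm high, with one rectangular pocket and two round wells (51 and 33 mm across) in its top, all in a line along its x. Origin: centre of its underside, z up
- pocket (a point): centre of the mouth of the board's rectangular pocket, level with the board's top (28 mm above the board's underside, 50 mm from the board's centre towards its -x end). The pocket is 61 (x) x 77 (y) mm and 18 mm deep; the point's axes are the board's: y along the pocket's long side, z up
- riser: low dark wooden stand, fixed, 290 mm long (its x) x 88 mm (y), 12 mm high where the jars stand (end lips 20 mm), between crate and board. Origin: centre of its underside. The jars stand in one row along its x; the tallest reaches 121 mm above the worktop
- olive_jar: bystander: glass jar with lid, 63 mm across, 109 mm high, on the riser; origin at the centre of its underside
- honey_jar: bystander: glass jar with lid, 65 mm across, 100 mm high, on the riser; origin at the centre of its underside
- mustard_jar: bystander: glass jar with lid, 62 mm across, 86 mm high, on the riser; origin at the centre of its underside

How it is judged:
By the outcome, as a careful person would: the job done as asked, in the order asked, and still so for the second after the job is handed in, while the arm keeps its last pose, push and grip.
It also fails if it takes over 48 s, if anything falls off the work surface, if the arm or the gripper's body presses on something with over 40 N, if the wrist force passes 120 N, or if a joint passes its speed limit or range.

## Working session

There is one attempt and no reset: what is moved stays moved. The work goes in short steps, Python scripts to look and compute and a tool call to move; the robot and the scene stay as the last step left them, time stands still between calls to the robot, and variables do not carry over. Pictures are saved under pics/ and viewed, at most 10 in all, crops included, and the job is handed in when it is done.

Besides the shell and the picture viewer there is one more tool, called after ">>>" by a JSON object that holds its "api" and its "payload". send_rows: Moves the arm, as the interface text tells. Its arguments: {"type":"object","properties":{"commands":{"type":"string"},"grip_force":{"type":"number"}},"required":["commands"]}

```bash
ls; mkdir -p pics
cat > h.py <<'E'
import cv2,numpy as np
from station import readout,cams,sign_off
def snap(n,f):
    s=cams.snapshot(n); np.savez('pics/'+f+'.npz',**{k:np.array(s[k]) for k in('pixels','intrinsics','eye','rotation')})
    cv2.imwrite('pics/'+f+'.png',np.array(s['pixels'])[:,:,::-1]); return s
def pt(f,u,v,z):
    s=np.load('pics/'+f+'.npz'); d=s['rotation']@np.linalg.inv(s['intrinsics'])@[u,v,1]
    return np.round(s['eye']+d*(z-s['eye'][2])/d[2],4)
def px(f,p):
    s=np.load('pics/'+f+'.npz'); c=s['intrinsics']@(s['rotation'].T@(np.array(p)-s['eye'])); return np.round(c[:2]/c[2],1)
def crop(f,u0,v0,u1,v1,k,o):
    im=cv2.imread('pics/'+f+'.png')[v0:v1,u0:u1]; cv2.imwrite('pics/'+o+'.png',cv2.resize(im,None,fx=k,fy=k,interpolation=cv2.INTER_CUBIC))
E
python3 - <<'E'
from h import *
s=snap('top','top0'); print(s['eye'],s['rotation'],s['intrinsics']); print(readout.sense())
E
```

```text
pics
[ 0.39518338 -0.01975127  0.89944448] [ 0.70731668 -0.70220086  0.05097499 -0.06339256] [[348.88202625   0.         258.66134186]
 [  0.         348.88202625 195.35493471]
 [  0.           0.           1.        ]]
{'t': 0.05, 'q': array([-1.46254253e+00,  5.28456422e-01,  1.43386912e+00,  1.38499792e-05,
        1.18137876e+00, -1.78541955e-01]), 'qd': array([-0.00163135, -0.00134834, -0.00127053,  0.00139406, -0.00020027,
       -0.00024189]), 'tau': array([-9.88651755e-05, -4.43689334e+01, -1.78778780e+01, -1.20517157e-04,
        3.84750834e-03, -1.96293200e-06]), 'tcp_pos': array([ 0.17673288, -0.5987889 ,  0.23835013]), 'tool_rot': array([ 9.89735956e-01,  1.42904244e-01,  4.34980936e-05, -1.05494659e-03]), 'force': array([0.72803757, 0.02220086, 0.28472806]), 'ft_torque': array([-0.01140575,  0.01429173, -0.02081989]), 'gripper_force': 0.0, 'finger_gap': 1.0003472269970057}
```

View pics/top0.png

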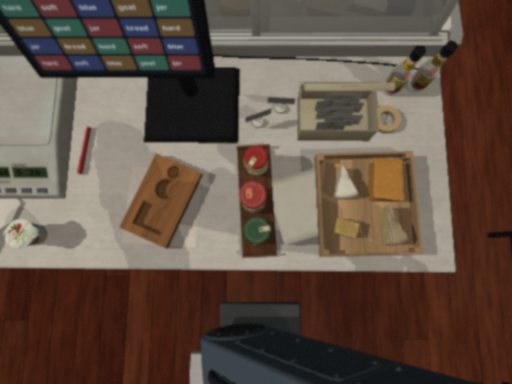

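The top view shows the board at the left (161,200), with its pocket towards the near end (about 148,218). The jars are at (257,195) and the crate is at the right (370,203). The small cheese is at (347,228). The rotation comes as a quaternion, so I'll convert it and enlarge the image.

```bash
sed -i "s/^def snap/from scipy.spatial.transform import Rotation as R\ndef snap/; s/s=np.load('pics\/'+f+'.npz')/s=dict(np.load('pics\/'+f+'.npz')); s['rotation']=R.from_quat(s['rotation']).as_matrix()/" h.py
python3 - <<'E'
from h import *
im=cv2.imread('pics/top0.png')
a=cv2.resize(im[145:255,110:210],None,fx=5,fy=5,interpolation=2)[:, :400+100]
b=cv2.resize(im[205:260,310:370],None,fx=5,fy=5,interpolation=2)
o=np.zeros((550,800,3),np.uint8);o[:,:500]=a;o[:275,500:]=b;cv2.imwrite('pics/c1.png',o)
for n,u,v,z in[('cheese',347,228,.037),('board',161,200,.028),('crate tl',317,154,.045),('crate br',420,253,.045),('surf',257,195,.11)]:print(n,pt('top0',u,v,z))
E
```

```text
cheese [ 0.456  -0.2217  0.037 ]
board [0.5241 0.244  0.028 ]
crate tl [ 0.6413 -0.1504  0.045 ]
crate br [ 0.3969 -0.3923  0.045 ]
surf [ 0.5249 -0.0015  0.11  ]
```

View pics/c1.png

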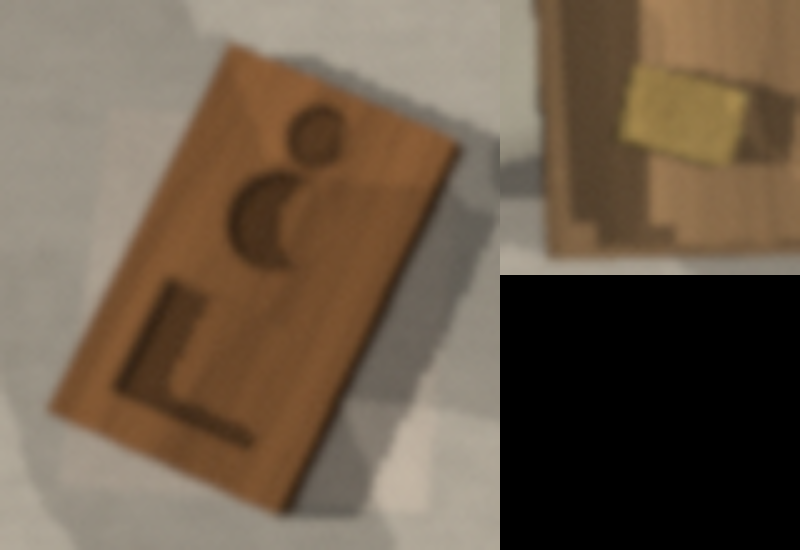

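The crop shows the board-top corners at (232,43), (460,147), (283,513) and (50,408). The pocket's shaded edges are on the left and bottom. The cheese-top corners are at (640,65), (750,90), (728,165) and (622,140).

Run:
```python
from h import *
B=np.array([pt('top0',110+(u+.5)/5-.5,145+(v+.5)/5-.5,.028) for u,v in[(232,43),(460,147),(283,513),(50,408)]])
C=np.array([pt('top0',310+(u-499.5)/5-.5,205+(v+.5)/5-.5,.037) for u,v in[(640,65),(750,90),(728,165),(622,140)]])
for n,A in(('B',B),('C',C)):
    print(n,A.mean(0),np.linalg.norm(A-np.roll(A,-1,0),axis=1))
    for i,j in((0,1),(3,2),(0,3),(1,2)):
        d=A[j]-A[i];print(i,j,np.degrees(np.arctan2(d[1],d[0])))
d=(B[3]+B[2]-B[0]-B[1]);d/=np.linalg.norm(d);print('pocket',B.mean(0)+.05*d)
T=R.from_quat(readout.sense()['tool_rot']).as_matrix();print(T)
```

```text
B [0.525375 0.24405  0.028   ] [0.13251634 0.20347855 0.13074223 0.20653196]
0 1 -114.37954536268
3 2 -113.05473277759786
0 3 156.84876436994702
1 2 156.3577236249161
C [ 0.45705  -0.220725  0.037   ] [0.05492686 0.03873822 0.05263962 0.03827584]
0 1 -102.61932229343078
3 2 -102.95382527131807
0 3 165.16500780574125
1 2 161.79891020295128
pocket [0.47948551 0.26390333 0.028     ]
[[ 9.59156750e-01  2.82875030e-01 -2.15409436e-04]
 [ 2.82874846e-01 -9.59154528e-01  2.10066927e-03]
 [ 3.87615945e-04 -2.07580502e-03 -9.99997770e-01]]
```

>>> {"api": "send_rows", "payload": {"commands": "85 0 0 0 -1;85 0 0 0 -1;85 0 0 0 -1;85 0 0 0 -1;85 0 0 0 -1;85 0 0 0 -1;85 0 0 0 -1;85 0 0 0 -1;85 0 0 0 -1;85 0 0 0 -1;85 0 0 0 -1;85 0 0 0 -1;85 0 0 0 -1;85 0 0 0 -1;85 0 0 0 -1;85 0 0 0 -0.15", "grip_force": 30}}

```text
t: 1.38
tcp_pos: [0.1768, -0.5989, 0.2385]
tool_rot: [0.782, 0.623, 0.0, -0.001]
force: [0.4, 0.3, -0.5]
finger_gap: 0.994
gripper_force: 0.0
```

>>> {"api": "send_rows", "payload": {"commands": "85 0.98 0.43 0 0;85 0.98 0.43 0 0;85 0.98 0.43 0 0;85 0.98 0.43 0 0;85 0.98 0.43 0 0;85 0.98 0.43 0 0;85 0.98 0.43 0 0;85 0.98 0.43 0 0;85 0.98 0.43 0 0;85 0.98 0.43 0 0;85 0.98 0.43 0 0;85 0.98 0.43 0 0;85 0.98 0.43 0 0;85 0.98 0.43 0 0;85 0.98 0.43 0 0;85 0.98 0.43 0 0;85 0.98 0.43 0 0;85 0.98 0.43 0 0;85 0.98 0.43 0 0;85 0.98 0.43 0 0"}}

```text
t: 3.05
tcp_pos: [0.4327, -0.2549, 0.2391]
tool_rot: [0.783, 0.622, -0.0, -0.0]
force: [0.1, 0.1, -0.1]
finger_gap: 0.994
gripper_force: 0.0
```

>>> {"api": "send_rows", "payload": {"commands": "85 0.98 0.43 0 0;85 0.98 0.43 0.5 0;85 0 0 0.7 0;85 0 0 0.7 0;85 0 0 0 0;85 0 0 0 0;85 0 0 0 0"}}

```text
t: 3.63
tcp_pos: [0.4581, -0.222, 0.2017]
tool_rot: [0.783, 0.622, 0.0, 0.0]
force: [0.7, -0.5, 0.1]
finger_gap: 0.999
gripper_force: 0.0
```

Run:
```python
from h import *
snap('wrist','w1');crop('w1',0,0,512,384,1.5,'w1b')
q=readout.sense();T=R.from_quat(q['tool_rot']).as_matrix();print(q['tcp_pos'],np.degrees(np.arctan2(T[1,0],T[0,0])),T[:,2],px('w1',[.457,-.2207,.037]))
```

```text
[ 0.45828    -0.22224784  0.20196816] 76.97908804067046 [ 1.00416950e-03 -7.80966861e-04 -9.99999191e-01] [251.8 173.9]
```

View pics/w1b.png

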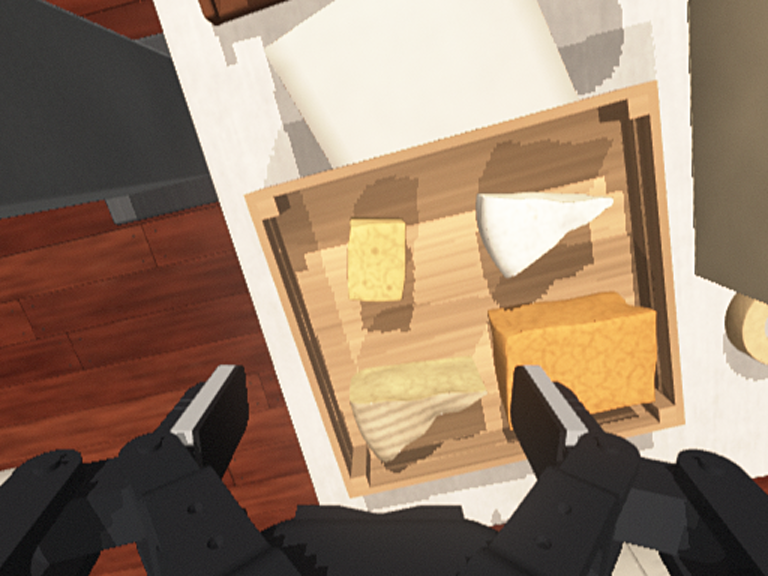

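The wrist view shows the cheese top with corners (350,218), (405,220), (404,301) and (348,299). That puts its centre within 1 px of the prediction. There is free space on both sides of it.

Run:
```python
from h import *
C=np.array([pt('w1',(u+.5)/1.5-.5,(v+.5)/1.5-.5,.037) for u,v in[(350,218),(405,220),(404,301),(348,299)]])
print(C.mean(0),np.linalg.norm(C-np.roll(C,-1,0),axis=1))
a=[np.degrees(np.arctan2(*(C[j]-C[i])[1::-1])) for i,j in((0,1),(3,2),(3,0),(2,1))];print(a)
q=readout.sense();T=R.from_quat(q['tool_rot']).as_matrix();print(T.T@(C.mean(0)-q['tcp_pos'])/.02)
```

```text
[ 0.456275 -0.220175  0.037   ] [0.03636289 0.05640257 0.03895895 0.05633374]
[np.float64(-15.144562584573386), np.float64(-15.177726882255028), np.float64(74.55755339993043), np.float64(77.19573393471325)]
[ 0.08280008 -0.13054473  8.24821965]
```

>>> {"api": "send_rows", "payload": {"commands": "60 0.08 -0.1 0 0.25;60 0 0 1 0;60 0 0 1 0;60 0 0 1 0;60 0 0 1 0;60 0 0 1 0;60 0 0 1 0;60 0 0 0.6 0;60 0 0 0.6 0;60 0 0 0 0;60 0 0 0 0"}}

```text
t: 4.6
tcp_pos: [0.4563, -0.2199, 0.0574]
tool_rot: [0.788, 0.615, -0.0, -0.0]
force: [-0.7, 0.1, -0.0]
finger_gap: 0.703
gripper_force: 0.0
```

Run:
```python
from h import *
snap('wrist','w2');crop('w2',100,40,412,274,2.4,'w2b');print(readout.sense()['tcp_pos'])
```

```text
[ 0.45670217 -0.22009864  0.05791431]
```

View pics/w2b.png

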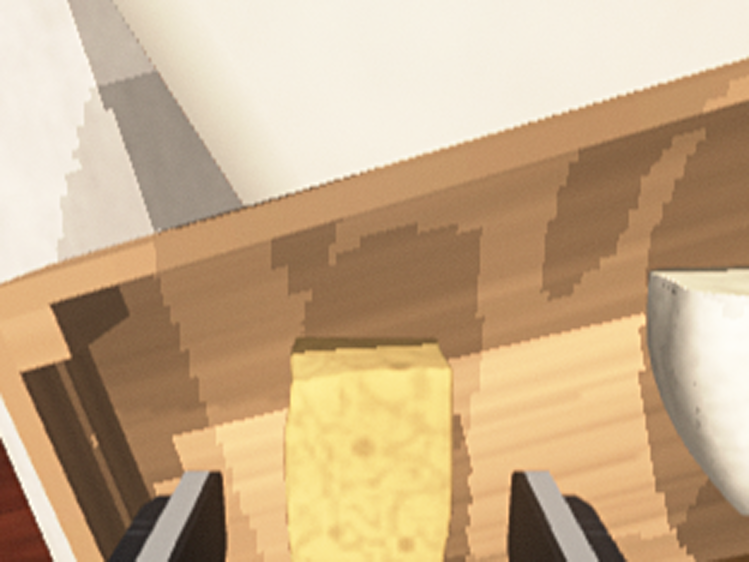

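The cheese (290–450 px) sits centred and aligned between the fingers (224–512 px). I'll descend and grip.

>>> {"api": "send_rows", "payload": {"commands": "60 0 0 0.65 0;60 0 0 0.65 0;60 0 0 0.65 0;60 0 0 0 0;60 0 0 0 0;30 0 0 0 0;30 0 0 0 0;30 0 0 0 0;30 0 0 0 0;30 0 0 0 0;30 0 0 0 0;30 0 0 0 0;30 0 0 0 0", "grip_force": 35}}

```text
t: 5.73
tcp_pos: [0.457, -0.2202, 0.0196]
tool_rot: [0.788, 0.616, 0.0, 0.001]
force: [-0.4, 0.7, 6.5]
finger_gap: 0.458
gripper_force: 35.5
```

>>> {"api": "send_rows", "payload": {"commands": "30 0 0 -0.2 0;30 0 0 -0.4 0;30 0 0 -0.6 0;30 0 0 -0.8 0;30 0 0 -1 0;30 0 0 -1 0;30 0 0 -1 0;30 0 0 -1 0;30 0 0 -1 0;30 0 0 -1 0;30 0 0 -1 0;30 0 0 -1 0;30 0 0 -0.5 0;30 0 0 0 0.6;30 0 0 0 0.6;30 0 0 0 0.6;30 0 0 0 0.6;30 0 0 0 0;30 0 0 0 0"}}

```text
t: 7.32
tcp_pos: [0.4561, -0.2194, 0.2286]
tool_rot: [0.836, 0.548, -0.0, -0.0]
force: [-0.1, 0.2, -1.4]
finger_gap: 0.456
gripper_force: 35.6
```

Run:
```python
from h import *
q=readout.sense();T=R.from_quat(q['tool_rot']).as_matrix();print(q['tcp_pos'],q['finger_gap'],q['force'],np.degrees(np.arctan2(T[1,0],T[0,0])),T.T@([.4795,.2639,.3]-q['tcp_pos'])/.02)
```

```text
[ 0.4560696  -0.2194062   0.22864778] 0.45647012644099416 [-0.08963253  0.18292975 -1.35726862] 66.49256689627599 [22.62723275 -8.56473393 -3.56597494]
```

>>> {"api": "send_rows", "payload": {"commands": "30 0.3 -0.11 0 0;30 0.6 -0.23 0 0;30 0.9 -0.34 0 0;30 0.9 -0.34 0 0;30 0.9 -0.34 0 0;30 0.9 -0.34 0 0;30 0.9 -0.34 0 0;30 0.9 -0.34 0 0;30 0.9 -0.34 0 0;30 0.9 -0.34 0 0;30 0.9 -0.34 0 0;30 0.9 -0.34 0 0;30 0.9 -0.34 0 0;30 0.9 -0.34 0 0;30 0.9 -0.34 0 0;30 0.9 -0.34 0 0;30 0.9 -0.34 0 0;30 0.9 -0.34 0 0;30 0.9 -0.34 0 0;30 0.9 -0.34 0 0"}}

```text
t: 8.98
tcp_pos: [0.4735, 0.1474, 0.2283]
tool_rot: [0.836, 0.548, -0.0, -0.0]
force: [-0.4, 0.5, -0.9]
finger_gap: 0.454
gripper_force: 35.6
```

>>> {"api": "send_rows", "payload": {"commands": "30 0.9 -0.34 0 0;30 0.9 -0.34 0 0;30 0.9 -0.34 0 0;30 0.9 -0.34 0 0;30 0.9 -0.34 0 0;30 0.6 -0.23 0 0;30 0.3 -0.11 0 0;30 0.1 -0.06 0 0;30 0 0 0 0;30 0 0 0 0;30 0 0 0 0"}}

```text
t: 9.9
tcp_pos: [0.4801, 0.2622, 0.2283]
tool_rot: [0.837, 0.547, -0.0, 0.0]
force: [0.3, -0.4, -1.1]
finger_gap: 0.455
gripper_force: 35.6
```

Run:
```python
from h import *
q=readout.sense();print(q['tcp_pos'],q['finger_gap'],q['force'])
snap('wrist','w3');crop('w3',0,0,512,384,1.5,'w3b')
```

```text
[0.48005801 0.26223697 0.22826884] 0.4547512512899588 [ 0.33677117 -0.4347433  -1.06743134]
```

View pics/w3b.png

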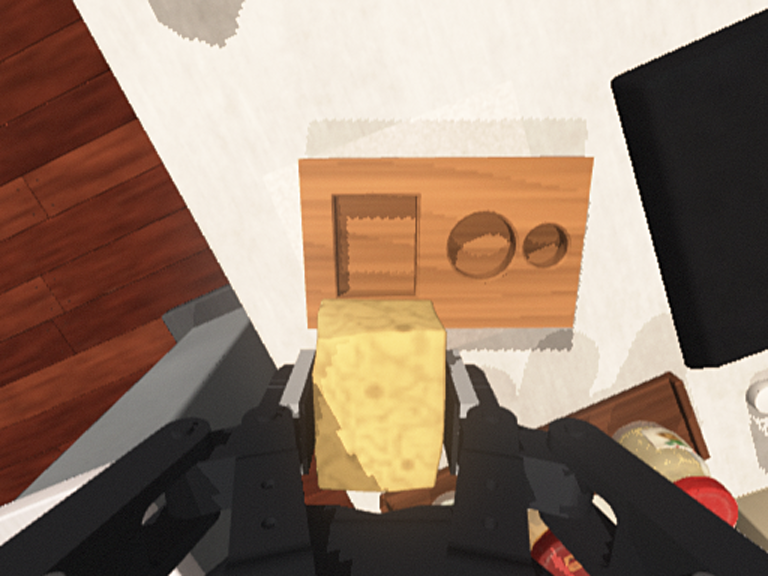

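The wrist view shows the board corners at (300,158), (593,157), (573,329) and (307,328). The pocket mouth is about (332,194) to (420,194) and (416,296). The held cheese's top has corners at about (315,335), (445,333), (438,490) and (318,488), and it looks level.

Run:
```python
from h import *
q=readout.sense();T=R.from_quat(q['tool_rot']).as_matrix()
def go(n,P,z):
    A=np.array([pt('w3',(u+.5)/1.5-.5,(v+.5)/1.5-.5,z) for u,v in P]);m=A.mean(0)
    an=lambda a,b:np.degrees(np.arctan2(*(A[b]-A[a])[1::-1]))
    print(n,m,'sides',np.linalg.norm(A-np.roll(A,-1,0),axis=1).round(4),'ang',an(0,1),an(3,2),an(3,0),an(2,1),'tool',T.T@(m-q['tcp_pos']));return A
B=go('board',[(300,158),(593,157),(573,329),(307,328)],.028)
d=B[0]+B[3]-B[1]-B[2];d/=np.linalg.norm(d);print('pocket',B.mean(0)+.05*d)
go('pocket',[(332,194),(420,194),(416,296),(336,297)],.028)
go('cheese',[(315,335),(445,333),(438,490),(318,488)],q['tcp_pos'][2]+.0174)
print('toolang',np.degrees(np.arctan2(T[1,0],T[0,0])))
```

```text
board [0.52435 0.24545 0.028  ] sides [0.2079 0.1312 0.2111 0.1298] ang -23.444711110159254 -23.832966726972693 65.90306673675055 67.32304749309182 tool [0.00242409 0.04723934 0.20029342]
pocket [0.47854597 0.26549971 0.028     ]
pocket [0.478475 0.266225 0.028   ] sides [0.0639 0.078  0.0621 0.0788] ang -23.63451544401405 -22.847087073774833 66.91596270828408 65.60470404398984 tool [ 0.00306739 -0.00311642  0.20030135]
cheese [0.47895  0.261175 0.2457  ] sides [0.0362 0.0529 0.0374 0.0516] ang -22.741563532043763 -24.785826092675382 65.02333289922201 66.38921674494955 tool [-0.00146126 -0.00069237 -0.01739715]
toolang 66.36800102741738
```

>>> {"api": "send_rows", "payload": {"commands": "30 0.15 -0.11 0.3 0;30 0 0 0.7 0;30 0 0 1 0;30 0 0 1 0;30 0 0 1 0;30 0 0 1 0;30 0 0 1 0;30 0 0 0.6 0;30 0 0 0.4 0;30 0 0 0.2 0;30 0 0 0 0;30 0 0 0 0;30 0 0 0 0"}}

```text
t: 11.03
tcp_pos: [0.4801, 0.2669, 0.0851]
tool_rot: [0.837, 0.548, 0.001, 0.0]
force: [-0.3, 0.3, 0.2]
finger_gap: 0.455
gripper_force: 35.6
```

Run:
```python
from h import *
q=readout.sense();print(q['tcp_pos'],q['finger_gap'],q['force'])
s=snap('scene','s1');p=px('s1',[.479,.265,.06]);print(p,s['eye']);snap('wrist','w4')
a=cv2.imread('pics/s1.png');b=cv2.imread('pics/w4.png')
u,v=int(min(max(p[0],50),462)),int(min(max(p[1],40),344));print(u,v)
c=cv2.resize(a[v-40:v+40,u-50:u+50],(750,600),interpolation=2);cv2.imwrite('pics/s1b.png',c)
```

```text
[0.48005068 0.26690002 0.08511146] 0.45481081082360436 [-0.34457111  0.31329358  0.1726944 ]
[198.6 270. ] [0.14640246 0.56457101 0.6599737 ]
198 270
```

View pics/s1b.png

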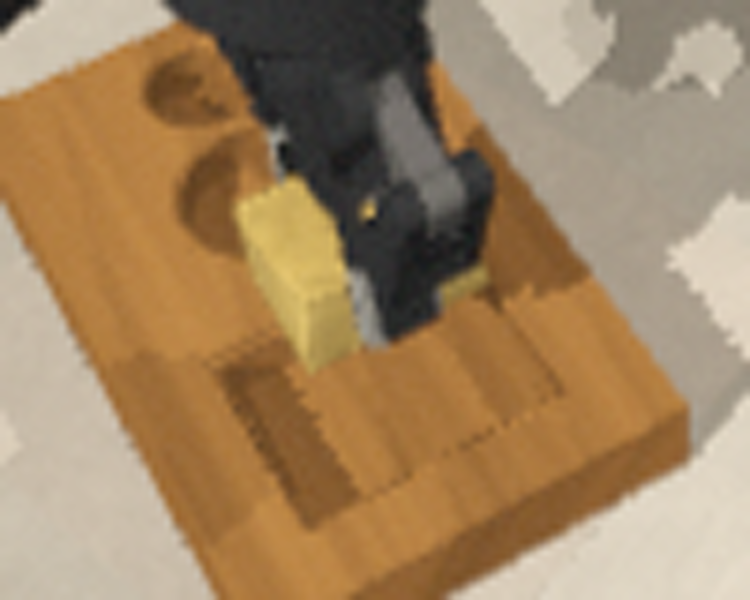

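View pics/w4.png

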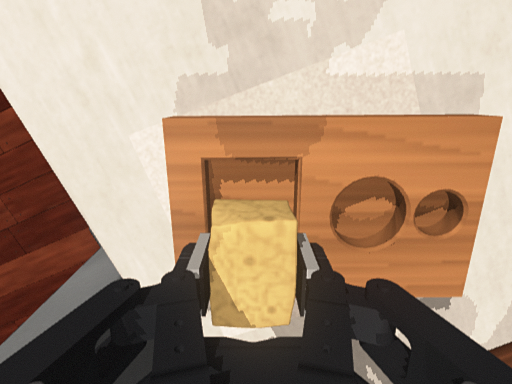

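The scene crop shows the cheese held level above the pocket. Its near bottom corners are at (312,372) and about (358,348), with top corners at (310,300) and (238,210). In the wrist picture the pocket's far edge runs (203,158)–(301,157). The cheese's far face has its bottom edge (213,200)–(294,201) and top edge (210,224)–(297,222). I'll check these against a model.

Run:
```python
from h import *
from scipy.optimize import least_squares
q=readout.sense();t=q['tcp_pos'];T=R.from_quat(q['tool_rot']).as_matrix()
ex,ey=T[:,1],T[:,0]
def corners(o,zb):
    c=t+T@[o[0],o[1],0];c[2]=0
    return {(a,b,k):c+a*.0195*ex+b*.028*ey+np.array([0,0,zb+.031*k]) for a in(-1,1) for b in(-1,1) for k in(0,1)}
P=corners((0,0),t[2]-.0136)
for k,p in P.items():
    print(k,'s1b',((px('s1',p)-[148,230])*7.5).round(0),'w4',px('w4',p))
# board/pocket from w4 near view
A=[pt('w4',u,v,.028) for u,v in((203,158),(301,157))];print('pocket far edge',A,np.linalg.norm(A[0]-A[1]))
m=(A[0]+A[1])/2-.0385*ey;m[2]=.028;print('pocket ctr',m,'tool',T.T@(m-t))
Bc=[pt('w4',u,v,.028) for u,v in((163,117),(502,116),(464,297))];d=Bc[0]-Bc[1];d/=np.linalg.norm(d);
c=(Bc[0]+Bc[2])/2;print('board',c,np.linalg.norm(Bc[0]-Bc[1]),'ang',np.degrees(np.arctan2(-d[1],-d[0])),'pocket',c+.05*d,'tool',T.T@(c+.05*d-t))
print('toolang',np.degrees(np.arctan2(T[1,0],T[0,0])))
```

```text
(-1, -1, 0) s1b [494. 281.] w4 [219.  287.2]
(-1, -1, 1) s1b [486. 209.] w4 [212.1 326.5]
(-1, 1, 0) s1b [303. 378.] w4 [215.5 192.9]
(-1, 1, 1) s1b [288. 307.] w4 [206.8 215.1]
(1, -1, 0) s1b [428. 184.] w4 [287.9 287.2]
(1, -1, 1) s1b [418. 112.] w4 [295.3 326.6]
(1, 1, 0) s1b [241. 274.] w4 [291.6 192.8]
(1, 1, 1) s1b [225. 202.] w4 [300.9 215.1]
pocket far edge [array([0.4656, 0.3145, 0.028 ]), array([0.5234, 0.2899, 0.028 ])] 0.06281719509815761
pocket ctr [0.47910915 0.26691021 0.028     ] tool [-0.00041866 -0.00086992  0.05722352]
board [0.5255 0.2453 0.028 ] 0.2090283473598737 ang -23.4253393838476 pocket [0.47962106 0.26517769 0.028     ] tool [-0.00180208  0.0002919   0.05722343]
toolang 66.43666242824432
```

The cheese is centred to about 1 mm and aligned, so only the last 23 mm of descent is left.

>>> {"api": "send_rows", "payload": {"commands": "30 0.03 0 0.2 0;30 0 0 0.3 0;30 0 0 0.3 0;30 0 0 0.2 0;30 0 0 0.15 0;30 0 0 0 0;30 0 0 0 0;30 0 0 0 0;30 0 0 0 0;30 0 0 0 0;30 0 0 0 0"}}

```text
t: 12.05
tcp_pos: [0.4797, 0.2673, 0.0615]
tool_rot: [0.837, 0.548, 0.0, 0.0]
force: [-0.0, 0.0, -1.3]
finger_gap: 0.451
gripper_force: 35.6
```

Run:
```python
from h import *
q=readout.sense();print(q['tcp_pos'],q['finger_gap'],q['force'])
snap('scene','s2');snap('wrist','w5')
a=cv2.imread('pics/s2.png');b=cv2.imread('pics/w5.png')
o=np.zeros((600,800,3),np.uint8)
o[:300,:400]=cv2.resize(a,(400,300));o[:300,400:]=cv2.resize(b,(400,300))
o[300:,:400]=cv2.resize(a[240:300,158:238],(400,300),interpolation=2)
o[300:,400:]=cv2.resize(b[140:290,180:380],(400,300),interpolation=2);cv2.imwrite('pics/f.png',o)
t=q['tcp_pos'];T=R.from_quat(q['tool_rot']).as_matrix();ey,ex=T[:,0],T[:,1]
c=t-.0015*ey;c[2]=t[2]-.0136
for a_,b_ in((-1,1),(-1,-1)):
    p=px('s2',c+a_*.0195*ex+b_*.027*ey);print((p-[158,240])*5+[0,300])
```

```text
[0.47974324 0.26728313 0.06153061] 0.4511183775370795 [-0.02108344  0.0200584  -1.31833321]
[165.  534.5]
[284.5 472.5]
```

View pics/f.png

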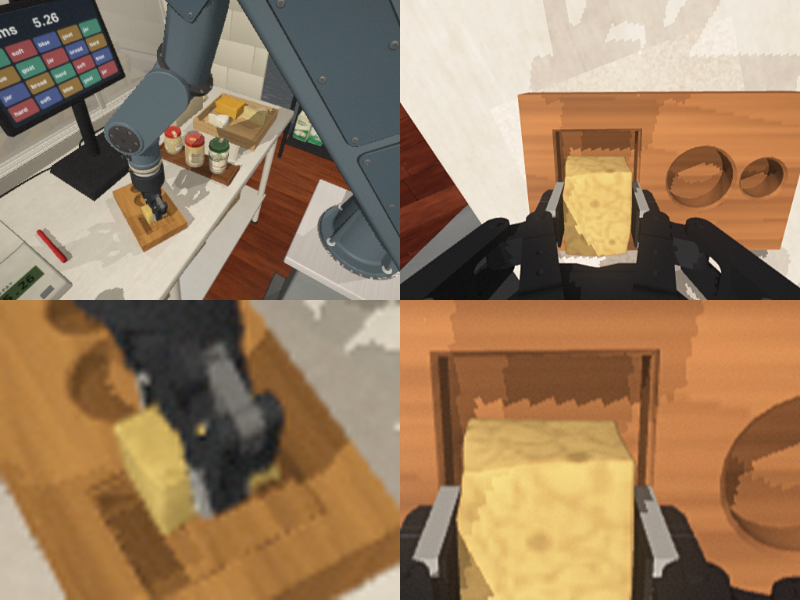

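The final view shows the cheese held level and centred over the pocket. Its near bottom corner is at (165,533), against (165,534.5) predicted for an underside at about 48 mm, which leaves 20 mm clear above the board. The jars are upright and the other cheeses are still in the crate.

```bash
python3 -c "
from station import sign_off
print(sign_off())"
```

```text
the job is handed in; nothing more can be done
None
```

The cheese block is held level and centred over the pocket, its long side along the pocket's, with about 2 cm of clear air above the board; the jars are still standing, the other cheeses are still in the crate, and the job is handed in.

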